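# Close the fuel tank with its ratchet cap

### The job

Put the big ratchet cap with the finger bar on the filler neck of the red fuel tank: feel for the two slots with light pressure and a slow turn until the cap drops fully home, then turn it clockwise until its ratchet slips and clicks. Stop at the first or second click, let go of the cap, never force it down hard, and leave the other things on the table where they are.

Things in the scene. Friction and masses are not known exactly. Their poses are not given: they have to be found in the camera images.
- tank: Fixed red plastic 12-litre portable fuel tank, 380 mm long (its y axis), 250 mm wide (x), 170 mm high. Origin: centre of the underside. On its top: a carrying handle 43 mm high from y = -25 to +135 mm, a gauge and a brass outlet up to 35 mm high near the +y end, the filler neck near the -y end
- filler_mouth (a point): Centre of the mouth of the tank's aluminium filler neck, at rim height, 22 mm above the tank's top; axes as the tank's. Neck 57 mm across; flange 4 mm thick with a 38 mm round hole and two opposite key slots, 14.5 mm wide, out to 50 mm across. How the neck is turned differs from tank to tank and is not reported: the line through its slots lies within 0.75 rad either way of the tank's x axis
- cap_center (a point): Centre (half-way up) of the loose black ratchet cap, 52 mm high, standing upright on its plug; x along its finger bar, z up. Plug 34 mm across, nose tapered to 26 mm. Resting with its lugs on the neck's flange this point is 19 mm above the mouth; dropped home through the slots, seal on the rim, 8.5 mm above the mouth, with 1.5 mm of free lift
- cap_bar (a point): Centre of the cap's finger bar: 56 mm long (x), 14 mm thick (y), 18 mm high, on top of a ribbed round shell 64 mm across and 14 mm high; 17.5 mm above the cap's centre. Below the shell is a seal disc 60 mm across, 3 mm thick
- cap_lugs (a point): Cap's axis at the height of its two opposite lugs, 16.5 mm below the cap's centre; lugs 5 mm high, 10 mm wide, 45 mm across both, in line with the finger bar (x) while the ratchet reads 0. Once through the slots they can turn 50 degrees clockwise (from above) under the flange to a firm stop; the other way they are blocked at once
- cap_ratchet (a joint): Slip of the cap's ratchet (rad), 0 at the start: 0.39 is one click, 0.79 two, 1.18 three. Clockwise, the shell carries the lugs along to their stop, then turns on alone: over some 0.2 rad the torque climbs from 0.13 to about 0.3 N m, then it clicks over to the next tooth and the torque falls to nothing. Let go before that it springs back. Anticlockwise it always carries the lugs along
- funnel: Bystander: grey funnel standing mouth down, 110 mm across, 110 mm high; origin at the centre of its underside
- small_cap: Bystander: small plain black screw cap without a bar, 38 mm across, 17 mm high; origin at the centre of its underside
- coupling: Bystander: grey pipe coupling standing on end, 58 mm across, 55 mm high; origin at the centre of its underside
- elbow: Bystander: grey pipe elbow standing on one end, 47 mm across, 76 mm high, its free arm 55 mm along +y; origin at the centre of its underside
- driver: Bystander: screwdriver lying along its x axis
- tape: Bystander: roll of grey tape lying flat, 90 mm across, 24 mm high
- tub: Bystander: tub with a white lid, 68 mm across, 75 mm high
- tin: Bystander: plain tin, 74 mm across, 110 mm high
Things that resemble listed ones, but are neither listed nor needed, are in the scene too. What is shaped like the part that bears cap_center but green is not meant.

How it is judged:
By the outcome, as a careful person would: the job done as asked, in the order asked, and still so for the second after the job is handed in, with the robot touching nothing.
It also fails if it takes over 72 s, if anything falls off the work surface, if the arm or the gripper's body presses on something with over 40 N, if the wrist force passes 120 N, or if a joint passes its speed limit or range.

### The arm

A 7-joint arm with a two-finger parallel gripper is mounted at the origin on the work surface. World frame = base frame: x ahead of the robot, y to its left, z up, the work surface at z = 0. Lengths are in m, angles in rad, forces in N, time in s.
With the tool pointing down it reaches from about 0.425 to 0.875 m from the base axis. Payload 4.7 kg.
Tool frame: the origin (TCP) lies midway between the tips of the shut fingers; the grasp point (between the pads) lies 19 mm behind it; x points along the fingers, y is the direction in which the jaws open and shut, and the axes are right-handed (so a half turn about x gives the same grasp; the last joint's range is limited). The gripper opens to 87 mm and grips with 3 to 60 N. Pads are 19 mm wide; open, the fingers measure 117 mm over their backs; the gripper's body (75 mm by 190 mm) begins 51 mm behind the grasp point.
Start: joints at [1.33, 0.321, -0.07, 1.45, 0.023, 1.371, -0.057], TCP at [0.164, -0.629, 0.197] pointing down, gripper open.
Joint ranges: [-2.86, 2.86], [-0.3, 2.09], [-1.38, 1.24], [0.06, 2.45], [-1.56, 4.7], [0.09, 2.05], [-2.69, 2.69]. Speed limits (rad/s): [2.57, 2.57, 3.14, 3.14, 3.14, 3.14, 3.14].

### API

Orientations are given as a rotation vector (axis times angle).
In Python, from bench import ctrl gives the robot as it stands. The module is installed in compiled form; this text tells all that it offers.
- The arm moves only by the shell command python3 -m jog 'ROWS' [FORCE]. ROWS is JSON, a list of rows, each an object with "rot": the turn, a rotation vector about the tool's x, y, z in units of 5 degrees (1.0 is 5 degrees), a list of three; "travel": the shift along the tool's x, y, z in units of 0.3 m (1.0 is 0.3 m), a list of three; "jaw": the closure, from -1 (fully open) to 1 (shut), so that 0 is half open. In form: [{"rot": [ax, ay, az], "travel": [tx, ty, tz], "jaw": jaw}, ...]. A call has 1 to 8 rows; each row shifts and turns the commanded pose from where the row before left it, along the tool's axes as they then stand; what a row does not reach is not made up. A row lasts 1/10 s, in which the tool goes at most 50 mm and 8.59 degrees, less where a joint would pass 70% of its speed; a pose out of reach is approached as far as the arm can. A call with a number of a shift or a turn outside -1 to 1 is refused whole. A call with a gripper value outside its range is refused whole. The fingers move at their own pace and stop on an object; FORCE is the grip in N (left out, the last holds). Time passes only in rows, so rows that do not move let the fingers close. It gives the time, the measured TCP pose, the force and the opening at its end, in the units of the state.
- ctrl.get_state(): the state, without advancing time (a new reading comes with each control period).
- ctrl.get_image(name): name is "side" or "top"; returns the picture (480x640x3 uint8, red, green, blue); there is no depth.
- ctrl.camera_model(name): a dict with "mtx" (3x3 intrinsics, pixels), "extrinsics" (4x4, takes a point from world to camera coordinates). Camera axes: x right, y up, looking along -z (the intrinsics and any distortion apply to the point x, -y, -z); pixel columns grow to the right and rows downward; lengths in m; the calibration is good to about 2 mm. A picture is of the moment at which its call begins. camera_model takes no time and is no camera call.
- ctrl.close_job(): hands the job in, once; it reports no verdict.
The state is a dict: "time": time; "joint_positions": joint angles; "qd": joint speeds; "joint_torque": joint torques, N m; "position": TCP position; "tool_rot": TCP orientation; "ft_force": force on the tool from outside, world axes, zero at the start; "torque": the same for the moment, N m; "grip_width": opening from 0.0 (shut) to 1.0 (fully open).
Only numpy, scipy, OpenCV 4.12 (cv2) and the standard library are available. Lean on these libraries where they do the work, as an engineer would, in place of code of your own. Each camera call takes 0.05 s, during which the arm holds its last target.

## Working session

There is one attempt and no reset: what is moved stays moved. The work goes in short steps, Python scripts to look and compute and a shell command to move; the robot and the scene stay as the last step left them, time stands still between calls to the robot, and variables do not carry over. Pictures are saved under pics/ and viewed, and the job is handed in when it is done.

```bash
mkdir -p pics; ls; python3 - <<'E'
from bench import ctrl
import cv2
s=ctrl.get_state(); print(s)
for n in("side","top"):
    im=ctrl.get_image(n); cv2.imwrite(f"pics/{n}0.png",im[:,:,::-1]); m=ctrl.camera_model(n); print(n,m)
E
```

```text
pics
{'time': 0.0, 'joint_positions': array([ 1.33011235,  0.32183988, -0.07006395,  1.45166702,  0.02262284,
        1.37080677, -0.05687674]), 'qd': array([-4.49260582e-05, -9.22321365e-04,  9.70075770e-04, -1.60976639e-03,
       -2.83231195e-04, -7.84173281e-04, -8.55894601e-04]), 'joint_torque': array([ 1.04120318e-03, -4.91292572e+01, -4.03748788e-01, -3.12524307e+01,
       -6.40340103e-02,  4.37241001e-02,  1.74054326e-04]), 'position': array([ 0.1635992 , -0.62845125,  0.19595446]), 'tool_rot': array([ 2.08609476,  0.26928637, -2.08687627]), 'ft_force': array([ 0.6901396 , -0.99427202,  0.72153071]), 'torque': array([-0.00209573, -0.02534003, -0.03484289]), 'grip_width': 0.9972755863663241}
side {'mtx': array([[602.87688014,   0.        , 308.23933424],
       [  0.        , 602.87688014, 240.61426083],
       [  0.        ,   0.        ,   1.        ]]), 'extrinsics': array([[ 0.92644639, -0.37614498,  0.01456151, -0.52473545],
       [ 0.25265422,  0.65003253,  0.71667535, -0.2269056 ],
       [-0.27903929, -0.66028226,  0.69725491, -1.72786755],
       [ 0.        ,  0.        ,  0.        ,  1.        ]])}
top {'mtx': array([[480.73963932,   0.        , 322.09115847],
       [  0.        , 480.73963932, 244.11578026],
       [  0.        ,   0.        ,   1.        ]]), 'extrinsics': array([[ 0.01533028, -0.99987621,  0.00354331, -0.00289113],
       [ 0.99781667,  0.01552619,  0.06419373, -0.55671731],
       [-0.0642408 ,  0.00255146,  0.99793116, -1.53975301],
       [ 0.        ,  0.        ,  0.        ,  1.        ]])}
```

View pics/side0.png

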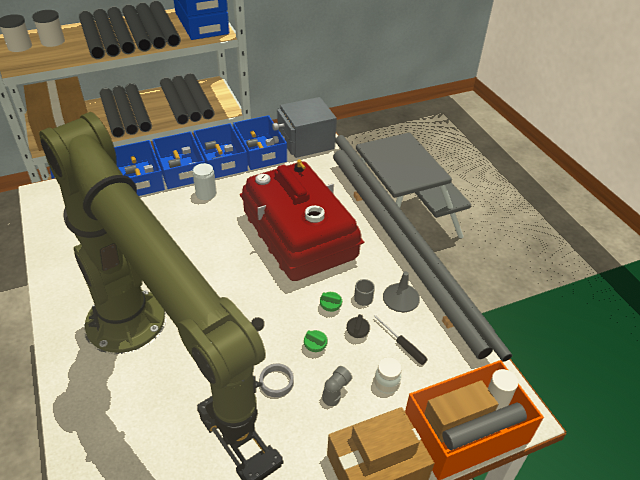

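View pics/top0.png

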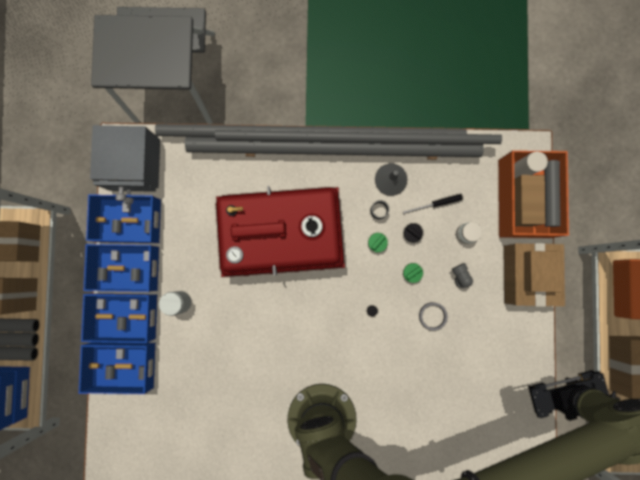

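The black barred cap is at side (358,326) / top (413,233). Two green look-alikes are at side (331,301) and (316,341), which the task rules out by colour. The small black thing at top (372,311) has no bar. I'll enlarge the cap and the neck to confirm.

```bash
cat > h.py <<'E'
import numpy as np,cv2
from bench import ctrl
def cam(n):
    m=ctrl.camera_model(n);return m["mtx"],m["extrinsics"]
def proj(n,P):
    K,E=cam(n);p=E[:3,:3]@np.asarray(P,float)+E[:3,3];q=K@np.array([p[0],-p[1],-p[2]]);return q[:2]/q[2]
def ray(n,uv):
    K,E=cam(n);d=np.linalg.inv(K)@np.array([uv[0],uv[1],1.]);d=np.array([d[0],-d[1],-d[2]]);R=E[:3,:3];return -R.T@E[:3,3],R.T@d
def at(n,uv,z):
    o,d=ray(n,uv);return o+d*(z-o[2])/d[2]
def tri(a,b):
    o1,d1=ray("side",a);o2,d2=ray("top",b)
    A=np.stack([d1,-d2],1);t=np.linalg.lstsq(A,o2-o1,rcond=None)[0];p,q=o1+d1*t[0],o2+d2*t[1];return (p+q)/2,np.linalg.norm(p-q)
E
python3 - <<'E'
import cv2
s=cv2.imread("pics/side0.png");t=cv2.imread("pics/top0.png")
def c(im,x,y,w,h,k):return cv2.resize(im[y:y+h,x:x+w],(w*k,h*k),interpolation=cv2.INTER_CUBIC)
a=c(s,330,300,50,48,8);b=c(s,290,190,50,48,8);d=c(t,388,210,50,24*2,8)[:,:];e=c(t,288,202,50,48,8)
import numpy as np
o=np.vstack([np.hstack([a,b]),np.hstack([d,e])]);cv2.imwrite("pics/z0.png",cv2.resize(o,(600,576)))
E
```

```text
(no output)
```

View pics/z0.png

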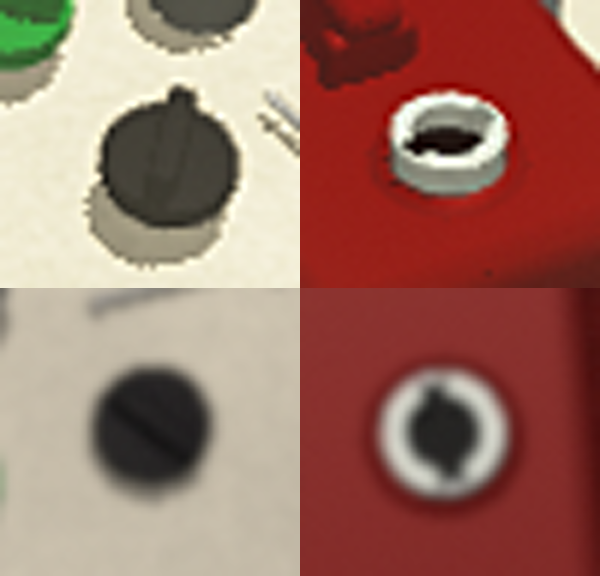

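The crop confirms it: black shell with a finger bar, bar running upper-left to lower-right in the top view. The neck shows two dark slots, near vertical in the top view. Next I'll measure both.

```bash
python3 - <<'E'
from h import *
s=cv2.imread("pics/side0.png");t=cv2.imread("pics/top0.png")
g=cv2.cvtColor(t,cv2.COLOR_BGR2GRAY).astype(float); gs=cv2.cvtColor(s,cv2.COLOR_BGR2GRAY).astype(float)
# cap centroid top
def cen(g,x,y,r,th,sub=None):
    p=g[y-r:y+r+1,x-r:x+r+1]; m=(p<th).astype(np.uint8)
    n,l,st,c=cv2.connectedComponentsWithStats(m); i=l[r,r]; print(st[i]); yy,xx=np.nonzero(l==i);return c[i]+[x-r,y-r],xx+x-r,yy+y-r
ct,xx,yy=cen(g,413,233,16,90); cs,_,_=cen(gs,358,326,22,75)
print("cap top",ct,"side",cs,"A",at("top",ct,.045),at("side",cs,.041))
print("tri",tri(cs,ct))
# bar direction: dark minus
p=g[222:246,402:426]; print(p.astype(int)[2:22,2:22])
# neck: white pixel
hsv=cv2.cvtColor(t,cv2.COLOR_BGR2HSV); 
p=g[210:244,296:330]
sat=hsv[...,1]
m=(sat<90)
n,l,stt,c=cv2.connectedComponentsWithStats(m[205:250,290:335].astype(np.uint8)); print(stt[:4],c[:4]+[290,205])
print(g[213:240,300:326].astype(int))
E
```

```text
[  7   7  19  19 292]
[ 11  11  22  23 377]
cap top [412.8390411  232.98287671] side [357.62334218 326.87798408] A [ 0.5950438 -0.2831747  0.045    ] [ 0.59382007 -0.29464088  0.041     ]
tri (array([ 0.5974482 , -0.28655626,  0.0293263 ]), np.float64(0.0020830928902292956))
[[187 179 164 141 117  93  70  58  55  55  56  59  69  86 110 137 165 185
  193 195]
 [181 165 137 100  72  52  43  39  39  39  39  39  43  50  67  96 134 166
  185 192]
 [166 139 101  64  43  37  35  34  35  36  38  37  37  38  43  62  97 139
  171 188]
 [141 103  65  41  35  34  34  34  35  33  36  36  37  37  36  43  70 111
  154 182]
 [114  70  41  31  33  35  36  33  33  32  33  36  35  35  35  37  53  89
  133 169]
 [ 93  53  31  26  29  32  37  36  36  33  32  34  34  36  35  36  43  68
  110 153]
 [ 80  46  33  26  24  28  32  36  36  35  34  32  33  36  34  35  38  53
   92 139]
 [ 70  43  36  30  26  23  27  30  33  34  34  33  32  33  34  35  34  46
   81 130]
 [ 62  42  39  36  32  27  24  24  27  32  35  33  33  32  31  32  33  42
   77 129]
 [ 60  42  40  40  37  33  27  25  22  26  30  33  34  32  
[... 3236 characters left out ...]
42 170 172
  148 109  71  51  47  55  63  69]
 [ 62  54  52  63  86 116 150 175 191 193 175 144 131 133 135 140 144 129
  101  70  50  46  52  60  67  70]
 [ 67  59  52  52  60  78 101 126 147 159 152 139 139 142 134 121 106  85
   64  50  46  49  56  65  69  70]
 [ 70  64  59  54  52  55  64  78  94 103 105 103 106 106  96  83  68  54
   47  45  47  56  63  68  71  71]
 [ 71  69  64  59  54  50  52  53  56  58  60  62  64  63  58  52  48  46
   47  52  57  63  67  70  71  71]
 [ 72  71  69  65  62  57  53  49  47  46  46  47  47  45  45  46  49  51
   55  61  64  67  70  70  71  71]
 [ 71  71  71  70  67  65  60  55  54  53  49  50  49  49  51  53  56  60
   64  67  69  69  70  70  69  70]]
```

```bash
cat > fit.py <<'E'
from h import *
from scipy.optimize import minimize
from scipy.spatial.transform import Rotation
def circ(c,r,z,n=64):
    a=np.linspace(0,2*np.pi,n,endpoint=False);return np.stack([c[0]+r*np.cos(a),c[1]+r*np.sin(a),np.full(n,z)],1)
def fill(cv,n,P,off,S,val,hull=True):
    q=np.array([proj(n,p) for p in P]);
    if hull:q=cv2.convexHull(q.astype(np.float32))[:,0]
    q=((q-off+.5)*S*16-8).round().astype(np.int32)
    cv2.fillPoly(cv,[q],val,shift=4)
E
python3 - <<'E'
from fit import *
s=cv2.imread("pics/side0.png");t=cv2.imread("pics/top0.png")
S=8
def render_cap(n,c,off,w,blur):
    m=np.zeros((w*S,w*S),np.float32)
    fill(m,n,np.vstack([circ(c,.032,.0205),circ(c,.032,.0345)]),off,S,1.)
    th=c[2];u=np.array([np.cos(th),np.sin(th)]);v=np.array([-u[1],u[0]])
    P=[np.r_[c[:2]+a*.028*u+b*.007*v,z] for a in(-1,1) for b in(-1,1) for z in(.0345,.0525)]
    fill(m,n,P,off,S,1.)
    r=cv2.resize(m,(w,w),interpolation=cv2.INTER_AREA)
    return cv2.GaussianBlur(r,(0,0),blur) if blur else r
for n,im,ctr,blur,w in(("top",t,(413,233),1.2,30),("side",s,(358,326),0,36)):
    g=cv2.cvtColor(im,cv2.COLOR_BGR2GRAY).astype(np.float32);off=np.array(ctr)-w//2
    g=g[off[1]:off[1]+w,off[0]:off[0]+w]
    # darkness; shadow treated as light
    hi,lo=(165,45) if n=="side" else (190,40)
    d=np.clip((hi-g)/(hi-lo),0,1) if n=="top" else (g<78).astype(np.float32)
    best=None
    for th in ([.88] if n=="top" else [.88]):
        f=lambda c:((render_cap(n,np.r_[c,th],off,w,blur)-d)**2).sum()
        r=minimize(f,[.597,-.286],method="Nelder-Mead",options=dict(initial_simplex=[[.590,-.286],[.603,-.280],[.597,-.295]],xatol=2e-4,fatol=1e-3))
        print(n,th,r.x,r.fun)
# neck
def render_neck(n,c,off,w,blur):
    m=np.zeros((w*S,w*S),np.float32)
    fill(m,n,np.vstack([circ(c,.0285,.170),circ(c,.0285,.192)]),off,S,1.) if n=="side" else fill(m,n,circ(c,.0285,.192),off,S,1.)
    fill(m,n,circ(c,.019,.192),off,S,0.)
    u=np.array([np.cos(c[2]),np.sin(c[2])]);v=np.array([-u[1],u[0]])
    P=[np.r_[c[:2]+a*.025*u+b*.00725*v,.192] for a in(-1,1) for b in(-1,1)]
    fill(m,n,P,off,S,0.)
    r=cv2.resize(m,(w,w),interpolation=cv2.INTER_AREA);return cv2.GaussianBlur(r,(0,0),blur) if blur else r
for n,im,ctr,blur,w in(("top",t,(312,226),1.2,34),("side",s,(315,213),.3,34)):
    off=np.array(ctr)-w//2
    g=im[...,1].astype(np.float32)[off[1]:off[1]+w,off[0]:off[0]+w]  # green: red tank dark
    d=np.clip((g-45)/(205-45),0,1)
    rs=[]
    for th in (-.5,-.2,.1,.3,.6):
        c0=at(n,ctr,.192)
        f=lambda c:((render_neck(n,c,off,w,blur)-d)**2).sum()
        r=minimize(f,[c0[0],c0[1],th],method="Nelder-Mead",options=dict(initial_simplex=[[c0[0],c0[1],th],[c0[0]+.006,c0[1],th],[c0[0],c0[1]+.006,th],[c0[0],c0[1],th+.2]],xatol=2e-4,fatol=1e-3))
        rs.append((r.fun,r.x))
    rs.sort(key=lambda a:a[0]);print(n,rs[0],rs[1])
# bar stripe
p0=(402+2+3,222+2+5);p1=(402+2+14,222+2+14)
a,b=at("top",p0,.05),at("top",p1,.05);print("bar ang",np.arctan2(*(a-b)[1::-1]))
st=ctrl.get_state();print(Rotation.from_rotvec(st["tool_rot"]).as_matrix().round(3))
E
```

```text
Traceback (most recent call last):
  File "fit.py", line 7, in fill
    q=np.array([proj(n,p) for p in P]);
                ~~~~^^^^^
  File "h.py", line 6, in proj
    K,E=cam(n);p=E[:3,:3]@np.asarray(P,float)+E[:3,3];q=K@np.array([p[0],-p[1],-p[2]]);return q[:2]/q[2]
        ~~~^^^
  File "h.py", line 4, in cam
    m=ctrl.camera_model(n);return m["mtx"],m["extrinsics"]
ValueError: time passes only in moves, steps and waits
```

```bash
python3 - <<'E'
s=open('h.py').read()
s=s.replace('def cam(n):\n    m=ctrl.camera_model(n);return m["mtx"],m["extrinsics"]','_C={}\ndef cam(n):\n    if n not in _C:\n        m=ctrl.camera_model(n);_C[n]=(np.array(m["mtx"]),np.array(m["extrinsics"]))\n    return _C[n]')
open('h.py','w').write(s)
E
cat > fit2.py <<'E'
from fit import *
S=8
def render_cap(n,c,off,w,blur):
    m=np.zeros((w*S,w*S),np.float32)
    fill(m,n,np.vstack([circ(c,.032,.0205),circ(c,.032,.0345)]),off,S,1.)
    th=c[2];u=np.array([np.cos(th),np.sin(th)]);v=np.array([-u[1],u[0]])
    P=[np.r_[c[:2]+a*.028*u+b*.007*v,z] for a in(-1,1) for b in(-1,1) for z in(.0345,.0525)]
    fill(m,n,P,off,S,1.)
    r=cv2.resize(m,(w,w),interpolation=cv2.INTER_AREA)
    return cv2.GaussianBlur(r,(0,0),blur) if blur else r
def render_neck(n,c,off,w,blur):
    m=np.zeros((w*S,w*S),np.float32)
    fill(m,n,np.vstack([circ(c,.0285,.170),circ(c,.0285,.192)]),off,S,1.) if n=="side" else fill(m,n,circ(c,.0285,.192),off,S,1.)
    fill(m,n,circ(c,.019,.192),off,S,0.)
    u=np.array([np.cos(c[2]),np.sin(c[2])]);v=np.array([-u[1],u[0]])
    P=[np.r_[c[:2]+a*.025*u+b*.00725*v,.192] for a in(-1,1) for b in(-1,1)]
    fill(m,n,P,off,S,0.)
    r=cv2.resize(m,(w,w),interpolation=cv2.INTER_AREA);return cv2.GaussianBlur(r,(0,0),blur) if blur else r
E
python3 - <<'E'
from fit2 import *
s=cv2.imread("pics/side0.png");t=cv2.imread("pics/top0.png")
NM=dict(xatol=2e-4,fatol=1e-3,maxiter=120)
for n,im,ctr,blur,w in(("top",t,(413,233),1.2,30),("side",s,(358,326),0,36)):
    g=cv2.cvtColor(im,cv2.COLOR_BGR2GRAY).astype(np.float32);off=np.array(ctr)-w//2
    g=g[off[1]:off[1]+w,off[0]:off[0]+w]
    d=np.clip((190-g)/150,0,1) if n=="top" else (g<78).astype(np.float32)
    f=lambda c:((render_cap(n,np.r_[c,.88],off,w,blur)-d)**2).sum()
    r=minimize(f,[.597,-.286],method="Nelder-Mead",options=dict(initial_simplex=[[.590,-.286],[.603,-.280],[.597,-.295]],**NM))
    print(n,r.x,r.fun)
for n,im,ctr,blur,w in(("top",t,(312,226),1.2,34),("side",s,(315,213),.3,34)):
    off=np.array(ctr)-w//2
    g=im[...,1].astype(np.float32)[off[1]:off[1]+w,off[0]:off[0]+w]
    d=np.clip((g-45)/160,0,1)
    rs=[]
    for th in (-.3,0,.3):
        c0=at(n,ctr,.192)
        f=lambda c:((render_neck(n,c,off,w,blur)-d)**2).sum()
        r=minimize(f,[c0[0],c0[1],th],method="Nelder-Mead",options=dict(initial_simplex=[[c0[0],c0[1],th],[c0[0]+.006,c0[1],th],[c0[0],c0[1]+.006,th],[c0[0],c0[1],th+.2]],**NM))
        rs.append((r.fun,r.x))
    rs.sort(key=lambda a:a[0]);print(n,rs[0],rs[1])
p0=(407,229);p1=(418,238)
a,b=at("top",p0,.05),at("top",p1,.05);print("bar ang",np.arctan2(*(a-b)[1::-1]))
st=ctrl.get_state();print(Rotation.from_rotvec(st["tool_rot"]).as_matrix().round(3))
E
```

```text
top [ 0.59617022 -0.28598104] 2.2876195907592773
side [ 0.59870339 -0.28569027] 28.238525390625
top (np.float64(9.848590850830078), array([0.59865141, 0.03787284, 0.25339653])) (np.float64(9.856282234191895), array([0.59870865, 0.03788848, 0.20357151]))
side (np.float64(48.793304443359375), array([0.59888998, 0.0393463 , 0.26204148])) (np.float64(48.86787796020508), array([0.59895401, 0.03952829, 0.30643099]))
bar ang 0.8943120912140687
[[-0.     0.252 -0.968]
 [ 0.002 -0.968 -0.252]
 [-1.    -0.002  0.   ]]
```

Two-view fits agree to about 2 mm:

| Item | x (m) | y (m) | Angle (rad) |
|---|---|---|---|
| Cap (bar) | 0.597 | −0.286 | 0.89 |
| Mouth (slots) | 0.599 | 0.0385 | about 0.23 |

To stay inside joint 7's range I'll turn the cap anticlockwise by about 2.5 rad to the slots. Moving over the cap now.

```bash
python3 -m jog '[{"rot":[0,0,0],"travel":[0,-0.06,-0.14],"jaw":0},{"rot":[0,0,0],"travel":[0,-0.06,-0.14],"jaw":0},{"rot":[0,0,0],"travel":[0,-0.06,-0.14],"jaw":0},{"rot":[0,0,0],"travel":[0,-0.06,-0.14],"jaw":0},{"rot":[0,0,0],"travel":[0,-0.06,-0.14],"jaw":0},{"rot":[0,0,0],"travel":[0,-0.06,-0.14],"jaw":0}]' 40
python3 -m jog '[{"rot":[0,0,0],"travel":[0,-0.06,-0.14],"jaw":0},{"rot":[0,0,0],"travel":[0,-0.06,-0.14],"jaw":0},{"rot":[0,0,0],"travel":[0,-0.06,-0.14],"jaw":0},{"rot":[0,0,0],"travel":[0,-0.06,-0.14],"jaw":0},{"rot":[0,0,0],"travel":[0,-0.06,-0.14],"jaw":0},{"rot":[0,0,0],"travel":[0,-0.06,-0.14],"jaw":0}]'
python3 -m jog '[{"rot":[-1,0,0],"travel":[0.03,0,0],"jaw":0},{"rot":[-1,0,0],"travel":[0.03,0,0],"jaw":0},{"rot":[-1,0,0],"travel":[0.03,0,0],"jaw":0},{"rot":[-1,0,0],"travel":[0.03,0,0],"jaw":0},{"rot":[-1,0,0],"travel":[0.03,0,0],"jaw":0},{"rot":[-1,0,0],"travel":[0.03,0,0],"jaw":0},{"rot":[-1,0,0],"travel":[0.03,0,0],"jaw":0},{"rot":[-0.3,0,0],"travel":[0,0,0],"jaw":0}]'
cat > st.py <<'E'
import numpy as np,sys
from bench import ctrl
from scipy.spatial.transform import Rotation
s=ctrl.get_state();R=Rotation.from_rotvec(s["tool_rot"]).as_matrix()
print("t",round(s["time"],2),"p",s["position"].round(4),"F",s["ft_force"].round(2),"M",s["torque"].round(3),"w",round(s["grip_width"]*87,1),"jaw ang",round(np.arctan2(R[1,1],R[0,1]),3),"down",R[:,0].round(3),"q",s["joint_positions"].round(2))
if len(sys.argv)>3:
    d=np.array([float(a) for a in sys.argv[1:4]])-s["position"];print("tool units",(R.T@d/.3).round(4))
E
python3 st.py 0.597 -0.286 0.05
```

```text
time: 0.7
position: [0.3815, -0.4595, 0.1967]
tool_rot: [2.085, 0.267, -2.086]
ft_force: [1.5, 0.5, -0.5]
grip_width: 0.556
time: 1.3
position: [0.598, -0.2917, 0.1965]
tool_rot: [2.085, 0.267, -2.087]
ft_force: [0.3, -0.3, -0.3]
grip_width: 0.5
time: 2.1
position: [0.5957, -0.2926, 0.1319]
tool_rot: [1.687, 0.812, -1.691]
ft_force: [-0.7, 0.2, 0.3]
grip_width: 0.499
t 2.1 p [ 0.5957 -0.2926  0.1319] F [-0.72  0.25  0.29] M [-0.034 -0.083 -0.012] w 43.4 jaw ang -0.677 down [-0.003  0.002 -1.   ] q [ 0.76  0.43 -0.46  1.48  0.19  1.28 -0.39]
tool units [ 0.273  -0.0094 -0.0199]
```

```bash
python3 -m jog '[{"rot":[0,0,0],"travel":[0.1,-0.009,-0.02],"jaw":0},{"rot":[0,0,0],"travel":[0.1,0,0],"jaw":0},{"rot":[0,0,0],"travel":[0,0,0],"jaw":0},{"rot":[0,0,0],"travel":[0,0,0],"jaw":0}]'
python3 st.py 0.597 -0.286 0.037
python3 - <<'E'
from h import *
s=ctrl.get_image("side");t=ctrl.get_image("top")
a=s[270:370,300:420,::-1];b=t[190:280,360:460,::-1]
cv2.imwrite("pics/a1.png",np.hstack([cv2.resize(a,(480,400),interpolation=2)[:, :400],cv2.resize(b,(400,400),interpolation=2)]))
E
```

```text
time: 2.5
position: [0.5986, -0.2868, 0.0743]
tool_rot: [1.689, 0.807, -1.691]
ft_force: [0.8, -0.9, 1.0]
grip_width: 0.497
t 2.5 p [ 0.5986 -0.2868  0.0743] F [ 0.79 -0.92  1.01] M [-0.069 -0.131  0.002] w 43.3 jaw ang -0.68 down [-0.001  0.    -1.   ] q [ 0.75  0.47 -0.45  1.54  0.21  1.18 -0.42]
tool units [ 0.1243 -0.0056  0.0012]
```

View pics/a1.png

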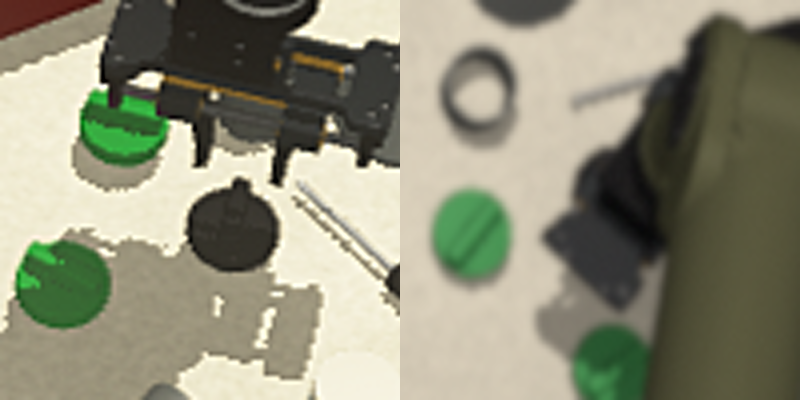

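The side crop shows the open fingers on either side of the bar, tips at crop (203,160) and (278,180) with the bar at (240,195). Going down and closing.

```bash
python3 -m jog '[{"rot":[0,0,0],"travel":[0.04,-0.003,0],"jaw":0},{"rot":[0,0,0],"travel":[0.04,0,0],"jaw":0},{"rot":[0,0,0],"travel":[0.04,0,0],"jaw":0},{"rot":[0,0,0],"travel":[0,0,0],"jaw":0}]'
python3 st.py 0.597 -0.286 0.037
python3 -m jog '[{"rot":[0,0,0],"travel":[0,0,0],"jaw":1},{"rot":[0,0,0],"travel":[0,0,0],"jaw":1},{"rot":[0,0,0],"travel":[0,0,0],"jaw":1},{"rot":[0,0,0],"travel":[0,0,0],"jaw":1},{"rot":[0,0,0],"travel":[0,0,0],"jaw":1}]' 30
python3 st.py 0.597 -0.286 0.037
```

```text
time: 3.0
position: [0.5961, -0.2854, 0.0351]
tool_rot: [1.688, 0.811, -1.693]
ft_force: [-0.3, -0.2, 0.2]
grip_width: 0.499
t 3.0 p [ 0.5961 -0.2854  0.0351] F [-0.29 -0.19  0.24] M [-0.008  0.018 -0.002] w 43.4 jaw ang -0.679 down [-0.004  0.002 -1.   ] q [ 0.74  0.5  -0.44  1.58  0.23  1.12 -0.43]
tool units [-0.0063  0.0037 -0.0004]
time: 3.5
position: [0.5983, -0.2862, 0.0384]
tool_rot: [1.689, 0.807, -1.689]
ft_force: [-0.0, 0.2, -0.1]
grip_width: 0.133
t 3.5 p [ 0.5983 -0.2862  0.0384] F [-0.04  0.22 -0.13] M [ 0.023 -0.049  0.011] w 11.6 jaw ang -0.679 down [ 0.001 -0.    -1.   ] q [ 0.74  0.5  -0.44  1.58  0.23  1.12 -0.43]
tool units [ 0.0047 -0.0037  0.0023]
```

```bash
python3 -m jog '[{"rot":[0,0,0],"travel":[-0.03,0,0],"jaw":1},{"rot":[0,0,0],"travel":[-0.05,0,0],"jaw":1},{"rot":[0,0,0],"travel":[-0.07,0,0],"jaw":1},{"rot":[0,0,0],"travel":[-0.05,0,0],"jaw":1},{"rot":[0,0,0],"travel":[0,0,0],"jaw":1}]' 30
python3 st.py 
python3 - <<'E'
from h import *
s=ctrl.get_image("side")
cv2.imwrite("pics/a2.png",cv2.resize(s[210:370,270:430,::-1],(560,560),interpolation=2))
E
```

```text
time: 4.0
position: [0.6003, -0.2869, 0.1021]
tool_rot: [1.691, 0.802, -1.684]
ft_force: [0.2, 0.7, 0.3]
grip_width: 0.007
t 4.0 p [ 0.6003 -0.2869  0.1021] F [0.18 0.69 0.3 ] M [ 0.027 -0.094  0.03 ] w 0.6 jaw ang -0.679 down [ 0.006 -0.003 -1.   ] q [ 0.75  0.44 -0.46  1.52  0.2   1.22 -0.41]
```

View pics/a2.png

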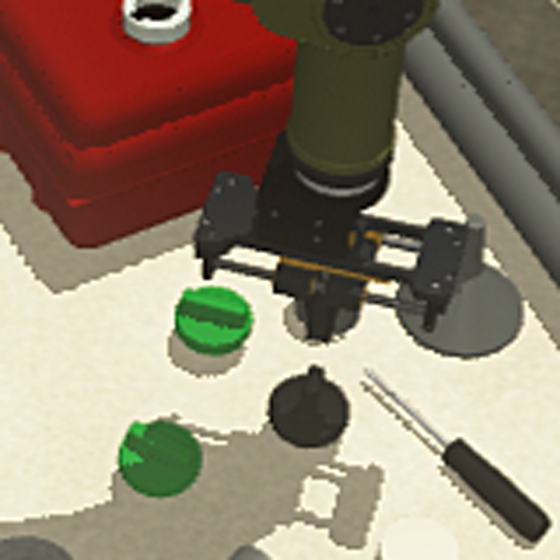

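The grasp missed. The crop shows the cap still standing at about side (358,327) with the fingers shut above it. I'll check the cap's pose and where the tip really is.

```bash
python3 - <<'E'
from h import *
s=ctrl.get_state();print(s["position"],s["grip_width"])
print(proj("side",[.5985,-.2865,.1021]),"seen tip ~(361,306.5)")
print("bar top ctr",proj("side",[.597,-.286,.0525]), "bar ends",[proj("side",[.597+a*.028*np.cos(.89),-.286+a*.028*np.sin(.89),.0525]).round(1) for a in(-1,1)])
im=ctrl.get_image("side")
s0=cv2.imread("pics/side0.png")
g=cv2.convertScaleAbs(np.hstack([s0[300:350,330:385],im[300:350,330:385,::-1]]),alpha=2.5)
cv2.imwrite("pics/a3.png",cv2.resize(g,(770,350),interpolation=cv2.INTER_CUBIC))
E
```

```text
[ 0.59922621 -0.28649187  0.10011897] 0.002812492474286069
[359.50654027 310.23462094] seen tip ~(361,306.5)
bar top ctr [357.61613717 321.65546515] bar ends [array([355.2, 329.4]), array([360. , 314.1])]
```

View pics/a3.png

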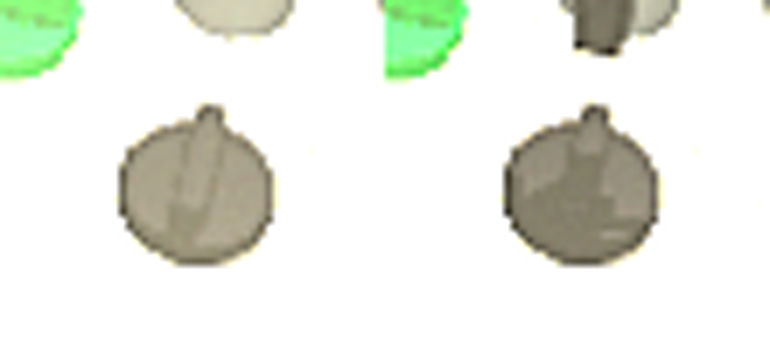

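```bash
python3 - <<'E'
from h import *
s=ctrl.get_state();P=s["position"]
t=ctrl.get_image("top");si=ctrl.get_image("side")
print(proj("top",[.5985,-.2865,.098]),proj("side",[.5985,-.2865,.098]))
a=cv2.resize(t[195:255,375:435,::-1],(400,400),interpolation=2);b=cv2.resize(si[270:330,330:390,::-1],(400,400),interpolation=2)
cv2.imwrite("pics/a4.png",cv2.convertScaleAbs(np.hstack([a,b]),alpha=1.8))
E
```

```text
[417.22279082 230.38018007] [359.39504875 311.19497024]
```

View pics/a4.png

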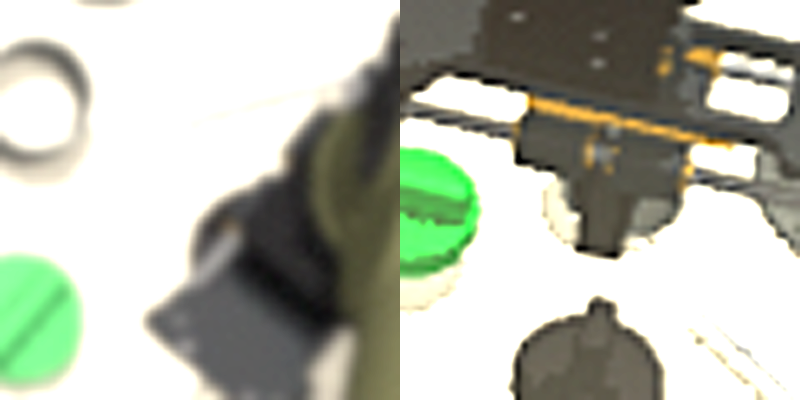

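The cap is undisturbed. In the side view the fingertips show at about (360,308), while the reported TCP projects to (359,311), so the tips are roughly 10–20 mm higher than the reading suggests. I'll reopen, go back down, then feel lower in small steps while watching the force.

```bash
python3 -m jog '[{"rot":[0,0,0],"travel":[0,0,0],"jaw":0},{"rot":[0,0,0],"travel":[0,0,0],"jaw":0},{"rot":[0,0,0],"travel":[0,0,0],"jaw":0},{"rot":[0,0,0],"travel":[0,0,0],"jaw":0},{"rot":[0,0,0],"travel":[0.05,0,0],"jaw":0},{"rot":[0,0,0],"travel":[0.08,0,0],"jaw":0},{"rot":[0,0,0],"travel":[0.07,0,0],"jaw":0},{"rot":[0,0,0],"travel":[0,0,0],"jaw":0}]'
python3 st.py
python3 - <<'E'
from h import *
si=ctrl.get_image("side")
b=cv2.resize(si[285:345,320:400,::-1],(800,600),interpolation=2)
cv2.imwrite("pics/a5.png",cv2.convertScaleAbs(b,alpha=1.8))
print(proj("side",[.598,-.286,.037]))
E
```

```text
time: 5.0
position: [0.5949, -0.2848, 0.0334]
tool_rot: [1.686, 0.814, -1.695]
ft_force: [-0.5, 0.1, -0.4]
grip_width: 0.493
t 5.0 p [ 0.5949 -0.2848  0.0334] F [-0.49  0.11 -0.39] M [-0.024 -0.051 -0.034] w 42.9 jaw ang -0.679 down [-0.007  0.003 -1.   ] q [ 0.74  0.5  -0.44  1.58  0.23  1.11 -0.43]
[357.54176411 325.01614434]
```

View pics/a5.png

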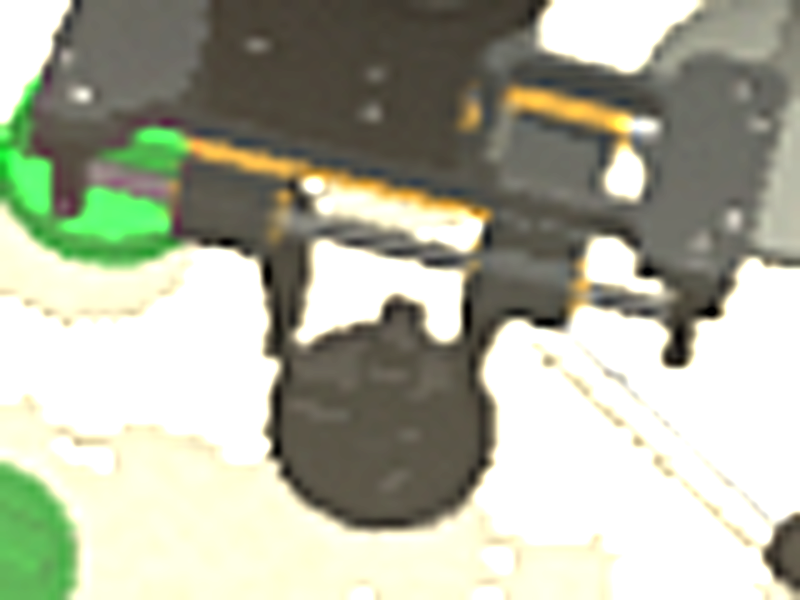

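```bash
python3 - <<'E'
from h import *
j=np.array([np.cos(-.679),np.sin(-.679)]);b=np.array([np.cos(.89),np.sin(.89)])
c=np.array([.597,-.286])
for z in(.0345,.045,.0525,.06):
    print(z,[((proj("side",np.r_[c+a*.0217*j+k*b,z])-[320,285])*10).round() for a in(-1,1) for k in (0,-.0095)])
E
```

```text
0.0345 [array([296., 388.]), array([288., 414.]), array([447., 425.]), array([440., 452.])]
0.045 [array([298., 365.]), array([290., 391.]), array([450., 402.]), array([443., 428.])]
0.0525 [array([300., 348.]), array([292., 374.]), array([453., 385.]), array([445., 411.])]
0.06 [array([302., 331.]), array([293., 357.]), array([455., 368.]), array([447., 395.])]
```

The tips project as if at z≈0.055–0.06, not 0.035. I'll descend 15 mm and watch the force.

```bash
python3 -m jog '[{"rot":[0,0,0],"travel":[0.02,0,0],"jaw":0},{"rot":[0,0,0],"travel":[0.015,0,0],"jaw":0},{"rot":[0,0,0],"travel":[0.015,0,0],"jaw":0},{"rot":[0,0,0],"travel":[0,0,0],"jaw":0}]'
python3 st.py
python3 - <<'E'
from h import *
si=ctrl.get_image("side")
b=cv2.resize(si[285:345,320:400,::-1],(800,600),interpolation=2)
cv2.imwrite("pics/a6.png",cv2.convertScaleAbs(b,alpha=2.5))
E
```

```text
time: 5.45
position: [0.5978, -0.286, 0.0227]
tool_rot: [1.689, 0.808, -1.69]
ft_force: [0.9, -0.5, 0.3]
grip_width: 0.5
t 5.45 p [ 0.5978 -0.286   0.0227] F [ 0.91 -0.5   0.26] M [-0.015 -0.051 -0.007] w 43.5 jaw ang -0.679 down [-0.001  0.    -1.   ] q [ 0.74  0.52 -0.44  1.59  0.24  1.09 -0.44]
```

View pics/a6.png

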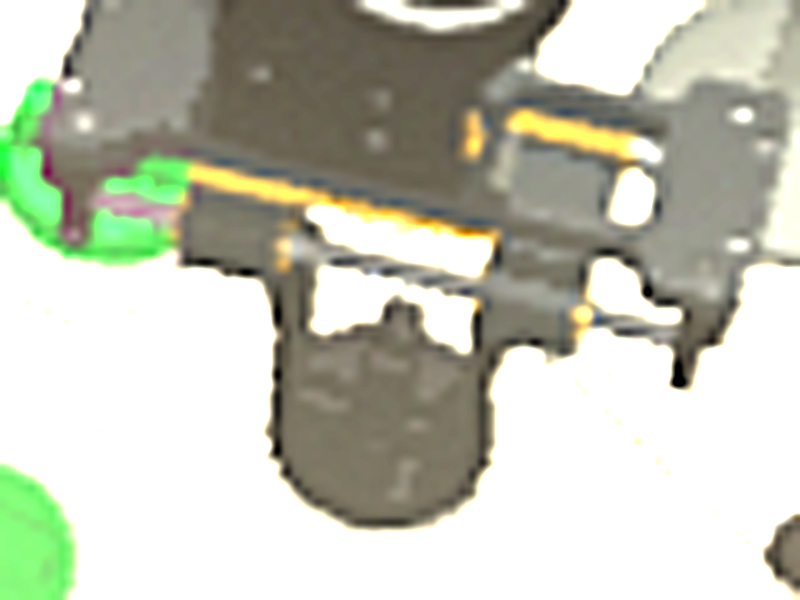

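```bash
python3 -m jog '[{"rot":[0,0,0],"travel":[0.01,0,0],"jaw":0},{"rot":[0,0,0],"travel":[0,0,0],"jaw":0}]'; python3 st.py
python3 -m jog '[{"rot":[0,0,0],"travel":[0.01,0,0],"jaw":0},{"rot":[0,0,0],"travel":[0,0,0],"jaw":0}]'; python3 st.py
```

```text
time: 5.7
position: [0.5979, -0.286, 0.0199]
tool_rot: [1.689, 0.808, -1.689]
ft_force: [0.2, 0.6, -0.5]
grip_width: 0.497
t 5.7 p [ 0.5979 -0.286   0.0199] F [ 0.17  0.57 -0.48] M [-0.016 -0.015  0.017] w 43.3 jaw ang -0.679 down [-0. -0. -1.] q [ 0.74  0.52 -0.44  1.59  0.24  1.09 -0.44]
time: 5.9
position: [0.5978, -0.2859, 0.0166]
tool_rot: [1.689, 0.808, -1.69]
ft_force: [0.4, -0.2, -1.1]
grip_width: 0.499
t 5.9 p [ 0.5978 -0.2859  0.0166] F [ 0.43 -0.2  -1.15] M [-0.023 -0.021  0.009] w 43.4 jaw ang -0.679 down [-0.001  0.    -1.   ] q [ 0.74  0.52 -0.44  1.59  0.24  1.08 -0.44]
```

```bash
python3 -m jog '[{"rot":[0,0,0],"travel":[0.01,0,0],"jaw":0},{"rot":[0,0,0],"travel":[0,0,0],"jaw":0}]'; python3 st.py
python3 -m jog '[{"rot":[0,0,0],"travel":[0,0,0],"jaw":1},{"rot":[0,0,0],"travel":[0,0,0],"jaw":1},{"rot":[0,0,0],"travel":[0,0,0],"jaw":1},{"rot":[0,0,0],"travel":[0,0,0],"jaw":1},{"rot":[0,0,0],"travel":[0,0,0],"jaw":1},{"rot":[0,0,0],"travel":[0,0,0],"jaw":1}]' 30;python3 st.py
```

```text
time: 6.1
position: [0.5977, -0.2859, 0.0135]
tool_rot: [1.689, 0.808, -1.69]
ft_force: [-0.5, -0.3, 0.2]
grip_width: 0.502
t 6.1 p [ 0.5977 -0.2859  0.0135] F [-0.53 -0.28  0.19] M [-0.01  -0.005 -0.068] w 43.6 jaw ang -0.679 down [-0.001  0.    -1.   ] q [ 0.74  0.53 -0.44  1.6   0.24  1.08 -0.44]
time: 6.7
position: [0.5981, -0.2861, 0.0141]
tool_rot: [1.689, 0.807, -1.689]
ft_force: [-1.3, -0.2, 0.1]
grip_width: 0.157
t 6.7 p [ 0.5981 -0.2861  0.0141] F [-1.28 -0.18  0.11] M [-0.012 -0.088 -0.034] w 13.6 jaw ang -0.679 down [ 0. -0. -1.] q [ 0.74  0.53 -0.44  1.59  0.24  1.08 -0.44]
```

Width 13.6 mm matches the 14 mm bar. Lifting to check the hold.

```bash
python3 -m jog '[{"rot":[0,0,0],"travel":[-0.03,0,0],"jaw":1},{"rot":[0,0,0],"travel":[-0.06,0,0],"jaw":1},{"rot":[0,0,0],"travel":[-0.08,0,0],"jaw":1},{"rot":[0,0,0],"travel":[-0.1,0,0],"jaw":1},{"rot":[-1,0,0],"travel":[-0.1,0,0],"jaw":1},{"rot":[-1,0,0],"travel":[-0.1,0,0],"jaw":1},{"rot":[-1,0,0],"travel":[-0.1,0,0],"jaw":1},{"rot":[-1,0,0],"travel":[-0.1,0,0],"jaw":1}]'
python3 st.py 
python3 - <<'E'
from h import *
s=ctrl.get_image("side")
cv2.imwrite("pics/a7.png",cv2.resize(s[170:370,230:430,::-1],(560,560),interpolation=2))
E
```

```text
time: 7.5
position: [0.5977, -0.2859, 0.2166]
tool_rot: [1.445, 1.037, -1.445]
ft_force: [0.9, 0.3, -2.4]
grip_width: 0.152
t 7.5 p [ 0.5977 -0.2859  0.2166] F [ 0.94  0.28 -2.39] M [-0.09  -0.123 -0.012] w 13.2 jaw ang -0.326 down [-0. -0. -1.] q [ 0.8   0.39 -0.53  1.37  0.19  1.43 -0.05]
```

View pics/a7.png

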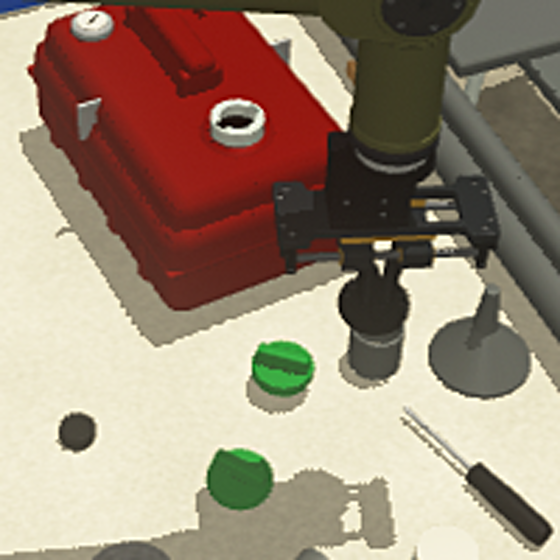

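The cap is held upright, at crop (373,300). I'll rotate anticlockwise and rise to clear the neck.

```bash
python3 -m jog '[{"rot":[-1,0,0],"travel":[-0.03,0,0],"jaw":1},{"rot":[-1,0,0],"travel":[-0.03,0,0],"jaw":1},{"rot":[-1,0,0],"travel":[-0.03,0,0],"jaw":1},{"rot":[-1,0,0],"travel":[-0.01,0,0],"jaw":1},{"rot":[-1,0,0],"travel":[0,0,0],"jaw":1},{"rot":[-1,0,0],"travel":[0,0,0],"jaw":1},{"rot":[-1,0,0],"travel":[0,0,0],"jaw":1},{"rot":[-1,0,0],"travel":[0,0,0],"jaw":1}]'
python3 -m jog '[{"rot":[-1,0,0],"travel":[0,0,0],"jaw":1},{"rot":[-1,0,0],"travel":[0,0,0],"jaw":1},{"rot":[-1,0,0],"travel":[0,0,0],"jaw":1},{"rot":[-1,0,0],"travel":[0,0,0],"jaw":1},{"rot":[-1,0,0],"travel":[0,0,0],"jaw":1},{"rot":[-1,0,0],"travel":[0,0,0],"jaw":1},{"rot":[-1,0,0],"travel":[0,0,0],"jaw":1},{"rot":[-1,0,0],"travel":[0,0,0],"jaw":1}]' >/dev/null
python3 -m jog '[{"rot":[-1,0,0],"travel":[0,0,0],"jaw":1},{"rot":[-1,0,0],"travel":[0,0,0],"jaw":1},{"rot":[-1,0,0],"travel":[0,0,0],"jaw":1},{"rot":[-1,0,0],"travel":[0,0,0],"jaw":1},{"rot":[-1,0,0],"travel":[0,0,0],"jaw":1},{"rot":[-1,0,0],"travel":[0,0,0],"jaw":1},{"rot":[-1,0,0],"travel":[0,0,0],"jaw":1},{"rot":[-1,0,0],"travel":[0,0,0],"jaw":1}]' >/dev/null
python3 -m jog '[{"rot":[-1,0,0],"travel":[0,0,0],"jaw":1},{"rot":[-1,0,0],"travel":[0,0,0],"jaw":1},{"rot":[-1,0,0],"travel":[0,0,0],"jaw":1},{"rot":[-0.3,0,0],"travel":[0,0,0],"jaw":1},{"rot":[0,0,0],"travel":[0,0,0],"jaw":1}]' >/dev/null
python3 st.py 0.5988 0.0385 0.2466
```

```text
time: 8.35
position: [0.5978, -0.2859, 0.2449]
tool_rot: [0.931, 1.363, -0.932]
ft_force: [0.8, 0.3, -2.2]
grip_width: 0.158
t 10.45 p [ 0.5979 -0.286   0.2449] F [ 0.8   0.44 -2.35] M [ 0.1   -0.156  0.03 ] w 13.8 jaw ang 2.051 down [-0.  0. -1.] q [ 1.05  0.48 -0.92  1.32  0.37  1.53  2.21]
tool units [-0.0055  0.958   0.5025]
```

```bash
python3 -m jog '[{"rot":[0,0,0],"travel":[0,0.12,0.063],"jaw":1},{"rot":[0,0,0],"travel":[0,0.12,0.063],"jaw":1},{"rot":[0,0,0],"travel":[0,0.12,0.063],"jaw":1},{"rot":[0,0,0],"travel":[0,0.12,0.063],"jaw":1},{"rot":[0,0,0],"travel":[0,0.12,0.063],"jaw":1},{"rot":[0,0,0],"travel":[0,0.12,0.063],"jaw":1},{"rot":[0,0,0],"travel":[0,0.12,0.063],"jaw":1},{"rot":[0,0,0],"travel":[0,0.118,0.06],"jaw":1}]'
python3 -m jog '[{"rot":[0,0,0],"travel":[0,0,0],"jaw":1},{"rot":[0,0,0],"travel":[0,0,0],"jaw":1}]'
python3 st.py 0.5988 0.0385 0.225
python3 - <<'E'
from h import *
s=ctrl.get_image("side");t=ctrl.get_image("top")
a=cv2.resize(s[150:250,265:365,::-1],(400,400),interpolation=2);b=cv2.resize(t[176:276,262:362,::-1],(400,400),interpolation=2)
cv2.imwrite("pics/b1.png",np.hstack([a,b]))
cv2.imwrite("pics/side_b1.png",s[:,:,::-1])
E
```

```text
time: 11.25
position: [0.5978, 0.04, 0.2453]
tool_rot: [-0.377, 1.538, 0.376]
ft_force: [0.7, 0.3, -2.3]
grip_width: 0.158
time: 11.45
position: [0.5978, 0.0399, 0.2453]
tool_rot: [-0.38, 1.537, 0.379]
ft_force: [0.7, -0.3, -1.3]
grip_width: 0.157
t 11.45 p [0.5978 0.0399 0.2453] F [ 0.67 -0.31 -1.26] M [-0.003 -0.145  0.013] w 13.7 jaw ang 2.054 down [ 0.    -0.001 -1.   ] q [ 0.71  0.35 -1.05  1.48  0.31  1.48  1.72]
tool units [ 0.0677 -0.0056  0.0006]
```

View pics/b1.png

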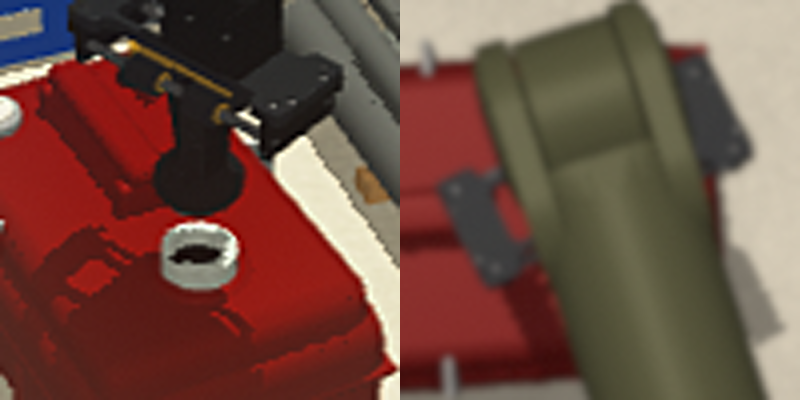

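```bash
python3 - <<'E'
from fit2 import *
im=cv2.imread("pics/side_b1.png")
g=im.max(2).astype(np.float32)
off=np.array([290,172]);w=50
d=(g[off[1]:off[1]+w,off[0]:off[0]+w]<70).astype(np.float32)
# only lower boundary of shell: bottom rim points
pts=[]
for u in range(306,325):
    col=d[:,u-off[0]]; v=np.nonzero(col)[0]; v=v[v<35]; pts.append((u,v.max()+off[1]))
print(pts)
for z in(.2453+.012-.0055,):
  for c in((.5978,.0399),(.5988,.0385)):
    q=np.array([proj("side",p) for p in circ(c,.032,z,256)])
    print(c,[(u,round(q[np.abs(q[:,0]-u)<.6][:,1].max(),1)) for u in (306,310,314,318,322)], q[:,0].min(),q[:,0].max())
lo=[ (np.nonzero((im[r].max(1)<70)[295:335])[0]+295)[[0,-1]] for r in range(190,203)];print(lo)
E
```

```text
[(306, np.int64(200)), (307, np.int64(201)), (308, np.int64(201)), (309, np.int64(202)), (310, np.int64(203)), (311, np.int64(203)), (312, np.int64(203)), (313, np.int64(203)), (314, np.int64(203)), (315, np.int64(203)), (316, np.int64(203)), (317, np.int64(203)), (318, np.int64(202)), (319, np.int64(202)), (320, np.int64(201)), (321, np.int64(201)), (322, np.int64(200)), (323, np.int64(199)), (324, np.int64(198))]
(0.5978, 0.0399) [(306, np.float64(200.5)), (310, np.float64(202.2)), (314, np.float64(202.7)), (318, np.float64(202.5)), (322, np.float64(201.2))] 303.3191277890864 325.42105560693756
(0.5988, 0.0385) [(306, np.float64(200.3)), (310, np.float64(202.3)), (314, np.float64(202.9)), (318, np.float64(202.8)), (322, np.float64(201.6))] 303.8195829009913 325.9295935022885
[array([304, 324]), array([304, 325]), array([304, 325]), array([303, 325]), array([295, 325]), array([302, 325]), array([303, 325]), array([304, 324]), array([304, 324]), array([305, 323]), array([306, 322]), array([307, 321]), array([309, 319])]
```

The held cap projects within 1 mm of where the TCP puts it. Aligning over the mouth and descending, then small steps to contact.

```bash
python3 -m jog '[{"rot":[0,0,0],"travel":[0.04,-0.005,0],"jaw":1},{"rot":[0,0,0],"travel":[0.04,0,0],"jaw":1},{"rot":[0,0,0],"travel":[0.03,0,0],"jaw":1},{"rot":[0,0,0],"travel":[0.01,0,0],"jaw":1},{"rot":[0,0,0],"travel":[0,0,0],"jaw":1}]' 40
python3 st.py 0.5988 0.0385 0.199
python3 -m jog '[{"rot":[0,0,0],"travel":[0.007,0,0],"jaw":1},{"rot":[0,0,0],"travel":[0.007,0,0],"jaw":1},{"rot":[0,0,0],"travel":[0,0,0],"jaw":1}]'
python3 st.py 0.5988 0.0385 0.199
```

```text
time: 12.05
position: [0.5983, 0.0367, 0.2081]
tool_rot: [-0.377, 1.539, 0.378]
ft_force: [-0.2, -0.0, -0.7]
grip_width: 0.156
t 12.05 p [0.5983 0.0367 0.2081] F [-0.25 -0.01 -0.72] M [ 0.085 -0.101  0.015] w 13.5 jaw ang 2.052 down [-0.002  0.    -1.   ] q [ 0.71  0.37 -1.04  1.54  0.32  1.42  1.71]
tool units [0.0303 0.0047 0.0043]
time: 12.35
position: [0.5988, 0.037, 0.2048]
tool_rot: [-0.378, 1.538, 0.378]
ft_force: [0.3, 0.2, -2.0]
grip_width: 0.156
t 12.35 p [0.5988 0.037  0.2048] F [ 0.34  0.17 -1.98] M [ 0.113 -0.096 -0.056] w 13.5 jaw ang 2.053 down [ 0. -0. -1.] q [ 0.71  0.37 -1.04  1.54  0.32  1.41  1.71]
tool units [0.0193 0.0044 0.0023]
```

```bash
python3 -m jog '[{"rot":[0,0,0],"travel":[0.007,0.004,0.001],"jaw":1},{"rot":[0,0,0],"travel":[0.004,0,0],"jaw":1},{"rot":[0,0,0],"travel":[0,0,0],"jaw":1}]'
python3 st.py 0.5988 0.0385 0.199
python3 -m jog '[{"rot":[0,0,0],"travel":[0.005,0,0],"jaw":1},{"rot":[0,0,0],"travel":[0,0,0],"jaw":1}]'
python3 st.py 0.5988 0.0385 0.199
```

```text
time: 12.65
position: [0.5984, 0.0382, 0.2014]
tool_rot: [-0.378, 1.538, 0.378]
ft_force: [-0.1, 0.2, -1.5]
grip_width: 0.158
t 12.65 p [0.5984 0.0382 0.2014] F [-0.08  0.18 -1.52] M [ 0.144 -0.103 -0.048] w 13.8 jaw ang 2.053 down [-0. -0. -1.] q [ 0.71  0.38 -1.03  1.55  0.33  1.4   1.71]
tool units [0.0079 0.0001 0.0017]
time: 12.85
position: [0.5984, 0.0381, 0.1998]
tool_rot: [-0.378, 1.538, 0.378]
ft_force: [-0.4, 0.3, -1.2]
grip_width: 0.155
t 12.85 p [0.5984 0.0381 0.1998] F [-0.42  0.34 -1.24] M [ 0.16  -0.098  0.005] w 13.5 jaw ang 2.052 down [-0. -0. -1.] q [ 0.71  0.38 -1.03  1.55  0.33  1.4   1.7 ]
tool units [0.0027 0.0006 0.0018]
```

```bash
python3 -m jog '[{"rot":[0,0,0],"travel":[0.004,0,0],"jaw":1},{"rot":[0,0,0],"travel":[0,0,0],"jaw":1}]'
python3 st.py 0.5988 0.0385 0.199
python3 -m jog '[{"rot":[0,0,0],"travel":[0.004,0,0],"jaw":1},{"rot":[0,0,0],"travel":[0,0,0],"jaw":1}]'
python3 st.py 0.5988 0.0385 0.199
```

```text
time: 13.05
position: [0.5987, 0.0382, 0.1991]
tool_rot: [-0.378, 1.537, 0.377]
ft_force: [0.4, 0.0, -0.2]
grip_width: 0.156
t 13.05 p [0.5987 0.0382 0.1991] F [ 0.39  0.01 -0.21] M [ 0.094 -0.074  0.021] w 13.5 jaw ang 2.052 down [ 0. -0. -1.] q [ 0.71  0.38 -1.03  1.55  0.33  1.4   1.7 ]
tool units [0.0003 0.0008 0.0009]
time: 13.25
position: [0.5989, 0.0383, 0.1989]
tool_rot: [-0.378, 1.537, 0.377]
ft_force: [-1.0, 0.6, 5.7]
grip_width: 0.157
t 13.25 p [0.5989 0.0383 0.1989] F [-0.97  0.62  5.65] M [-0.021  0.347 -0.039] w 13.7 jaw ang 2.052 down [ 0.001 -0.    -1.   ] q [ 0.71  0.38 -1.03  1.55  0.33  1.4   1.7 ]
tool units [-0.0005  0.0008  0.0002]
```

The lugs rest on the flange (TCP 0.199 as predicted, about 6 N). Now a slow clockwise search turn.

```bash
python3 -m jog '[{"rot":[0.3,0,0],"travel":[0,0,0],"jaw":1},{"rot":[0.3,0,0],"travel":[0,0,0],"jaw":1},{"rot":[0.3,0,0],"travel":[0,0,0],"jaw":1},{"rot":[0,0,0],"travel":[0,0,0],"jaw":1}]'
python3 st.py 0.5988 0.0385 0.199
python3 -m jog '[{"rot":[0.3,0,0],"travel":[0,0,0],"jaw":1},{"rot":[0.3,0,0],"travel":[0,0,0],"jaw":1},{"rot":[0,0,0],"travel":[0,0,0],"jaw":1}]'
python3 st.py 0.5988 0.0385 0.199
```

```text
time: 13.65
position: [0.5994, 0.0382, 0.1988]
tool_rot: [-0.316, 1.545, 0.315]
ft_force: [-0.4, -0.4, 5.3]
grip_width: 0.157
t 13.65 p [0.5994 0.0382 0.1988] F [-0.35 -0.35  5.26] M [ 0.005  0.004 -0.026] w 13.6 jaw ang 1.973 down [ 0.002 -0.    -1.   ] q [ 0.7   0.37 -1.02  1.55  0.32  1.39  1.63]
tool units [-0.0008  0.0016 -0.0014]
time: 13.95
position: [0.5995, 0.0381, 0.1985]
tool_rot: [-0.275, 1.551, 0.274]
ft_force: [0.6, -0.6, 5.1]
grip_width: 0.155
t 13.95 p [0.5995 0.0381 0.1985] F [ 0.59 -0.64  5.05] M [-0.144 -0.298  0.06 ] w 13.5 jaw ang 1.921 down [ 0.002 -0.    -1.   ] q [ 0.7   0.37 -1.01  1.55  0.32  1.39  1.58]
tool units [-0.0016  0.0021 -0.0017]
```

```bash
python3 -m jog '[{"rot":[0.3,0,0],"travel":[0,0,0],"jaw":1},{"rot":[0.3,0,0],"travel":[0,0,0],"jaw":1},{"rot":[0,0,0],"travel":[0,0,0],"jaw":1}]'
python3 st.py 0.5988 0.0385 0.199
python3 -m jog '[{"rot":[0.3,0,0],"travel":[0,0,0],"jaw":1},{"rot":[0.3,0,0],"travel":[0,0,0],"jaw":1},{"rot":[0,0,0],"travel":[0,0,0],"jaw":1}]'
python3 st.py 0.5988 0.0385 0.199
```

```text
time: 14.25
position: [0.5996, 0.0377, 0.1985]
tool_rot: [-0.234, 1.556, 0.233]
ft_force: [1.3, -1.1, 5.2]
grip_width: 0.155
t 14.25 p [0.5996 0.0377 0.1985] F [ 1.32 -1.09  5.2 ] M [-0.212 -0.34   0.055] w 13.5 jaw ang 1.868 down [ 0.003 -0.001 -1.   ] q [ 0.69  0.36 -1.    1.55  0.31  1.39  1.53]
tool units [-0.0018  0.0033 -0.0019]
time: 14.55
position: [0.599, 0.038, 0.1979]
tool_rot: [-0.193, 1.561, 0.192]
ft_force: [1.1, -1.1, 3.5]
grip_width: 0.155
t 14.55 p [0.599  0.038  0.1979] F [ 1.14 -1.11  3.53] M [-0.12  -0.489  0.082] w 13.5 jaw ang 1.816 down [ 0.001 -0.    -1.   ] q [ 0.68  0.36 -0.99  1.55  0.31  1.39  1.48]
tool units [-0.0036  0.0017 -0.0003]
```

```bash
python3 -m jog '[{"rot":[0.1,0,0],"travel":[0.004,0,0],"jaw":1},{"rot":[0,0,0],"travel":[0,0,0],"jaw":1}]'
python3 st.py 0.5988 0.0385 0.1885
```

```text
time: 14.75
position: [0.5973, 0.0386, 0.195]
tool_rot: [-0.186, 1.566, 0.188]
ft_force: [0.6, -1.1, -1.8]
grip_width: 0.159
t 14.75 p [0.5973 0.0386 0.195 ] F [ 0.61 -1.11 -1.82] M [ 0.215 -0.321  0.046] w 13.8 jaw ang 1.809 down [-0.003  0.001 -1.   ] q [ 0.68  0.36 -0.99  1.56  0.3   1.39  1.48]
tool units [ 0.0215 -0.0014  0.0049]
```

Dropping into the slots (z 0.195, no upward force). Following down gently to 0.1885.

```bash
python3 -m jog '[{"rot":[0,0,0],"travel":[0.006,0,0],"jaw":1},{"rot":[0,0,0],"travel":[0.006,0,0],"jaw":1},{"rot":[0,0,0],"travel":[0,0,0],"jaw":1}]'
python3 st.py 0.5988 0.0385 0.1885
python3 -m jog '[{"rot":[0,0,0],"travel":[0.004,0,0],"jaw":1},{"rot":[0,0,0],"travel":[0,0,0],"jaw":1}]'
python3 st.py 0.5988 0.0385 0.1885
```

```text
time: 15.05
position: [0.5978, 0.0383, 0.1919]
tool_rot: [-0.186, 1.565, 0.187]
ft_force: [-0.8, -0.4, -1.7]
grip_width: 0.155
t 15.05 p [0.5978 0.0383 0.1919] F [-0.76 -0.4  -1.72] M [ 0.303 -0.048 -0.012] w 13.5 jaw ang 1.808 down [-0.002  0.    -1.   ] q [ 0.68  0.36 -0.99  1.56  0.31  1.38  1.47]
tool units [ 0.0114 -0.0001  0.0034]
time: 15.25
position: [0.5983, 0.0383, 0.1914]
tool_rot: [-0.186, 1.563, 0.187]
ft_force: [-0.4, 0.3, -2.1]
grip_width: 0.155
t 15.25 p [0.5983 0.0383 0.1914] F [-0.44  0.3  -2.08] M [ 0.302 -0.137  0.035] w 13.5 jaw ang 1.808 down [-0.  0. -1.] q [ 0.68  0.36 -0.99  1.56  0.31  1.38  1.47]
tool units [0.0095 0.0004 0.0017]
```

```bash
python3 -m jog '[{"rot":[0,0,0],"travel":[0.005,0,0],"jaw":1},{"rot":[0,0,0],"travel":[0,0,0],"jaw":1}]'
python3 st.py 0.5988 0.0385 0.1885
python3 -m jog '[{"rot":[0,0,0],"travel":[0.004,0,0],"jaw":1},{"rot":[0,0,0],"travel":[0,0,0],"jaw":1}]'
python3 st.py 0.5988 0.0385 0.1885
```

```text
time: 15.45
position: [0.5985, 0.0379, 0.19]
tool_rot: [-0.187, 1.563, 0.186]
ft_force: [-0.0, 0.3, -0.7]
grip_width: 0.159
t 15.45 p [0.5985 0.0379 0.19  ] F [-0.04  0.3  -0.72] M [ 0.121 -0.118 -0.036] w 13.8 jaw ang 1.808 down [-0.    -0.001 -1.   ] q [ 0.68  0.37 -0.99  1.57  0.31  1.38  1.47]
tool units [0.0049 0.0019 0.0015]
time: 15.65
position: [0.5985, 0.0379, 0.1888]
tool_rot: [-0.186, 1.563, 0.186]
ft_force: [0.2, 0.9, -2.0]
grip_width: 0.153
t 15.65 p [0.5985 0.0379 0.1888] F [ 0.15  0.87 -2.03] M [ 0.06  -0.091 -0.008] w 13.3 jaw ang 1.808 down [-0. -0. -1.] q [ 0.68  0.37 -0.99  1.57  0.31  1.37  1.47]
tool units [0.0009 0.0016 0.0016]
```

```bash
python3 -m jog '[{"rot":[0,0,0],"travel":[0.003,0,0],"jaw":1},{"rot":[0,0,0],"travel":[0,0,0],"jaw":1}]'
python3 st.py 0.5988 0.0385 0.1885
python3 -m jog '[{"rot":[0,0,0],"travel":[0.002,0,0],"jaw":1},{"rot":[0,0,0],"travel":[0,0,0],"jaw":1}]'
python3 st.py 0.5988 0.0385 0.1885
```

```text
time: 15.85
position: [0.5987, 0.038, 0.1886]
tool_rot: [-0.187, 1.562, 0.186]
ft_force: [-0.9, -0.1, 3.2]
grip_width: 0.155
t 15.85 p [0.5987 0.038  0.1886] F [-0.86 -0.07  3.25] M [ 0.018  0.107 -0.009] w 13.5 jaw ang 1.808 down [ 0. -0. -1.] q [ 0.68  0.37 -0.99  1.57  0.31  1.37  1.47]
tool units [0.0002 0.0014 0.0008]
time: 16.05
position: [0.5987, 0.038, 0.1885]
tool_rot: [-0.187, 1.562, 0.186]
ft_force: [-2.1, -0.1, 5.2]
grip_width: 0.16
t 16.05 p [0.5987 0.038  0.1885] F [-2.06 -0.08  5.17] M [-0.131  0.413  0.023] w 13.9 jaw ang 1.808 down [ 0.001 -0.001 -1.   ] q [ 0.68  0.37 -0.99  1.57  0.31  1.37  1.47]
tool units [0.0001 0.0015 0.0006]
```

The cap is home: TCP 0.1885, exactly the predicted 10.5 mm drop, 5 N. Easing off slightly and turning clockwise.

```bash
python3 -m jog '[{"rot":[0,0,0],"travel":[-0.002,0,0],"jaw":1},{"rot":[0.6,0,0],"travel":[0,0,0],"jaw":1},{"rot":[0.6,0,0],"travel":[0,0,0],"jaw":1},{"rot":[0.6,0,0],"travel":[0,0,0],"jaw":1},{"rot":[0.6,0,0],"travel":[0,0,0],"jaw":1},{"rot":[0.6,0,0],"travel":[0,0,0],"jaw":1},{"rot":[0,0,0],"travel":[0,0,0],"jaw":1}]' 55
python3 st.py 0.5988 0.0385 0.1885
python3 -m jog '[{"rot":[0.6,0,0],"travel":[0,0,0],"jaw":1},{"rot":[0.6,0,0],"travel":[0,0,0],"jaw":1},{"rot":[0.6,0,0],"travel":[0,0,0],"jaw":1},{"rot":[0.6,0,0],"travel":[0,0,0],"jaw":1},{"rot":[0.6,0,0],"travel":[0,0,0],"jaw":1},{"rot":[0.6,0,0],"travel":[0,0,0],"jaw":1},{"rot":[0,0,0],"travel":[0,0,0],"jaw":1}]'
python3 st.py 0.5988 0.0385 0.1885
```

```text
time: 16.75
position: [0.5992, 0.0384, 0.1886]
tool_rot: [0.019, 1.569, -0.019]
ft_force: [-0.1, 0.3, 2.6]
grip_width: 0.154
t 16.75 p [0.5992 0.0384 0.1886] F [-0.06  0.31  2.61] M [ 0.141 -0.19  -0.005] w 13.4 jaw ang 1.546 down [ 0.002  0.    -1.   ] q [ 0.65  0.35 -0.94  1.57  0.29  1.37  1.23]
tool units [ 0.0002  0.0003 -0.0012]
time: 17.45
position: [0.599, 0.0384, 0.1885]
tool_rot: [0.265, 1.553, -0.265]
ft_force: [0.5, 0.3, 3.7]
grip_width: 0.154
t 17.45 p [0.599  0.0384 0.1885] F [0.5  0.3  3.73] M [ 0.07  -0.175 -0.03 ] w 13.4 jaw ang 1.233 down [ 0.001  0.    -1.   ] q [ 0.61  0.33 -0.88  1.57  0.26  1.36  0.93]
tool units [ 0.0001 -0.0001 -0.0008]
```

```bash
python3 -m jog '[{"rot":[0.5,0,0],"travel":[0,0,0],"jaw":1},{"rot":[0.5,0,0],"travel":[0,0,0],"jaw":1},{"rot":[0.5,0,0],"travel":[0,0,0],"jaw":1},{"rot":[0.5,0,0],"travel":[0,0,0],"jaw":1},{"rot":[0.5,0,0],"travel":[0,0,0],"jaw":1},{"rot":[0,0,0],"travel":[0,0,0],"jaw":1}]'
python3 st.py
python3 -m jog '[{"rot":[0.5,0,0],"travel":[0,0,0],"jaw":1},{"rot":[0.5,0,0],"travel":[0,0,0],"jaw":1},{"rot":[0,0,0],"travel":[0,0,0],"jaw":1}]'
python3 st.py
python3 -m jog '[{"rot":[0.5,0,0],"travel":[0,0,0],"jaw":1},{"rot":[0.5,0,0],"travel":[0,0,0],"jaw":1},{"rot":[0,0,0],"travel":[0,0,0],"jaw":1}]'
python3 st.py
```

```text
time: 18.05
position: [0.5989, 0.0384, 0.1885]
tool_rot: [0.435, 1.526, -0.435]
ft_force: [0.8, 0.9, 4.9]
grip_width: 0.156
t 18.05 p [0.5989 0.0384 0.1885] F [0.79 0.88 4.91] M [ 0.057 -0.08   0.035] w 13.5 jaw ang 1.016 down [ 0.001  0.    -1.   ] q [ 0.58  0.32 -0.85  1.57  0.25  1.36  0.73]
time: 18.35
position: [0.599, 0.0384, 0.1885]
tool_rot: [0.503, 1.511, -0.502]
ft_force: [1.4, -0.6, 4.9]
grip_width: 0.154
t 18.35 p [0.599  0.0384 0.1885] F [ 1.44 -0.63  4.87] M [ 0.08  -0.171  0.021] w 13.4 jaw ang 0.929 down [ 0.001  0.    -1.   ] q [ 0.57  0.32 -0.83  1.57  0.24  1.36  0.64]
time: 18.65
position: [0.5991, 0.0386, 0.1885]
tool_rot: [0.571, 1.493, -0.569]
ft_force: [1.0, 0.1, 5.4]
grip_width: 0.153
t 18.65 p [0.5991 0.0386 0.1885] F [1.05 0.06 5.43] M [ 0.197 -0.445  0.031] w 13.3 jaw ang 0.842 down [ 0.002  0.    -1.   ] q [ 0.56  0.32 -0.82  1.57  0.23  1.35  0.56]
```

```bash
python3 -m jog '[{"rot":[0.5,0,0],"travel":[0,0,0],"jaw":1},{"rot":[0,0,0],"travel":[0,0,0],"jaw":1}]' >/dev/null
python3 st.py
python3 -m jog '[{"rot":[0.5,0,0],"travel":[0,0,0],"jaw":1},{"rot":[0,0,0],"travel":[0,0,0],"jaw":1}]'>/dev/null
python3 st.py
python3 -m jog '[{"rot":[0.5,0,0],"travel":[0,0,0],"jaw":1},{"rot":[0,0,0],"travel":[0,0,0],"jaw":1}]'>/dev/null
python3 st.py
```

```text
t 18.85 p [0.5992 0.0385 0.1885] F [1.03 0.6  4.99] M [ 0.21  -0.394  0.053] w 13.3 jaw ang 0.798 down [ 0.002  0.    -1.   ] q [ 0.56  0.31 -0.81  1.57  0.23  1.35  0.52]
t 19.05 p [0.5991 0.0384 0.1885] F [0.92 0.24 5.13] M [ 0.149 -0.371  0.253] w 13.5 jaw ang 0.755 down [ 0.001  0.    -1.   ] q [ 0.55  0.31 -0.81  1.57  0.23  1.35  0.48]
t 19.25 p [0.599  0.0386 0.1885] F [1.32 1.14 5.85] M [ 0.198 -0.391  0.116] w 13.6 jaw ang 0.711 down [ 0.001  0.    -1.   ] q [ 0.55  0.31 -0.8   1.57  0.23  1.35  0.44]
```

```bash
for i in 1; do python3 -m jog '[{"rot":[0.4,0,0],"travel":[0,0,0],"jaw":1},{"rot":[0,0,0],"travel":[0,0,0],"jaw":1}]' >/dev/null
python3 st.py; done
python3 -m jog '[{"rot":[0.4,0,0],"travel":[0,0,0],"jaw":1},{"rot":[0,0,0],"travel":[0,0,0],"jaw":1}]'>/dev/null
python3 st.py
python3 -m jog '[{"rot":[0.4,0,0],"travel":[0,0,0],"jaw":1},{"rot":[0,0,0],"travel":[0,0,0],"jaw":1}]'>/dev/null
python3 st.py
python3 -m jog '[{"rot":[0.4,0,0],"travel":[0,0,0],"jaw":1},{"rot":[0,0,0],"travel":[0,0,0],"jaw":1}]'>/dev/null
python3 st.py
```

```text
t 19.45 p [0.599  0.0385 0.1885] F [0.66 0.7  5.26] M [ 0.172 -0.274  0.17 ] w 13.2 jaw ang 0.676 down [ 0.001  0.    -1.   ] q [ 0.54  0.31 -0.79  1.57  0.22  1.35  0.4 ]
t 19.65 p [0.5989 0.0386 0.1885] F [0.33 0.57 5.14] M [ 0.162 -0.231 -0.056] w 13.5 jaw ang 0.641 down [ 0.001  0.    -1.   ] q [ 0.54  0.31 -0.79  1.57  0.22  1.35  0.37]
t 19.85 p [0.5988 0.0385 0.1885] F [-0.03  0.15  5.53] M [ 0.126 -0.138 -0.007] w 13.0 jaw ang 0.606 down [ 0.001  0.    -1.   ] q [ 0.54  0.31 -0.78  1.57  0.22  1.35  0.33]
t 20.05 p [0.5987 0.0384 0.1885] F [-0.3   1.07  5.88] M [ 0.099 -0.08   0.025] w 13.5 jaw ang 0.571 down [ 0.001  0.    -1.   ] q [ 0.53  0.31 -0.78  1.57  0.22  1.35  0.3 ]
```

The torque rose to about 0.25 and then fell to nothing at a turn of about 1.16 rad, which looks like the first click. I'll turn on to the tooth's end, watching for the next rise.

```bash
python3 -m jog '[{"rot":[0.4,0,0],"travel":[0,0,0],"jaw":1},{"rot":[0,0,0],"travel":[0,0,0],"jaw":1}]' >/dev/null
python3 st.py
python3 -m jog '[{"rot":[0.4,0,0],"travel":[0,0,0],"jaw":1},{"rot":[0,0,0],"travel":[0,0,0],"jaw":1}]'>/dev/null
python3 st.py
python3 -m jog '[{"rot":[0.4,0,0],"travel":[0,0,0],"jaw":1},{"rot":[0,0,0],"travel":[0,0,0],"jaw":1}]'>/dev/null
python3 st.py
python3 -m jog '[{"rot":[0,0,0],"travel":[0,0,0],"jaw":1}]'>/dev/null
python3 st.py
```

```text
t 20.25 p [0.5988 0.0384 0.1885] F [0.53 0.89 6.43] M [ 0.118 -0.178  0.113] w 13.4 jaw ang 0.536 down [ 0.001  0.    -1.   ] q [ 0.53  0.3  -0.77  1.57  0.22  1.35  0.27]
t 20.45 p [0.5989 0.0385 0.1885] F [0.73 0.21 4.64] M [ 0.186 -0.258  0.024] w 13.4 jaw ang 0.502 down [ 0.001  0.    -1.   ] q [ 0.52  0.3  -0.77  1.57  0.21  1.35  0.23]
t 20.65 p [0.5988 0.0384 0.1885] F [-0.    0.44  6.05] M [ 0.104 -0.187  0.166] w 13.6 jaw ang 0.467 down [ 0.001  0.    -1.   ] q [ 0.52  0.3  -0.76  1.57  0.21  1.35  0.2 ]
t 20.75 p [0.5988 0.0384 0.1885] F [-0.24 -0.03  6.18] M [ 0.13  -0.225  0.098] w 13.0 jaw ang 0.468 down [ 0.001  0.    -1.   ] q [ 0.52  0.3  -0.76  1.57  0.21  1.35  0.2 ]
```

```bash
cat > m.py <<'E'
from bench import ctrl
s=ctrl.get_state();print(round(s["time"],2),s["torque"].round(3),s["ft_force"].round(1))
E
for i in 1 2 3 4 5 6; do python3 -m jog '[{"rot":[0,0,0],"travel":[0,0,0],"jaw":1}]'>/dev/null; python3 m.py; done
```

```text
20.85 [ 0.134 -0.22   0.137] [0.1 0.1 6.5]
20.95 [ 0.105 -0.249  0.108] [0.2 1.1 6.5]
21.05 [ 0.146 -0.176  0.22 ] [-0.6  0.1  5.9]
21.15 [ 0.081 -0.182  0.166] [1.4 1.1 5.9]
21.25 [ 0.118 -0.262  0.124] [0.4 0.3 6.6]
21.35 [ 0.132 -0.179  0.187] [-0.4  0.3  6.1]
```

Holding still, the mean torque is about +0.15, so the second tooth's climb has only just begun. The shell has turned 1.34 rad since dropping home. Taking off 0.87 for the lugs leaves about 0.4–0.47 of slip, which is one click. Letting go and withdrawing upward.

```bash
python3 -m jog '[{"rot":[0,0,0],"travel":[-0.002,0,0],"jaw":1},{"rot":[0,0,0],"travel":[0,0,0],"jaw":0.1},{"rot":[0,0,0],"travel":[0,0,0],"jaw":0.1},{"rot":[0,0,0],"travel":[0,0,0],"jaw":0.1},{"rot":[0,0,0],"travel":[0,0,0],"jaw":0.1},{"rot":[0,0,0],"travel":[0,0,0],"jaw":0.1},{"rot":[0,0,0],"travel":[0,0,0],"jaw":0.1}]'
python3 st.py
python3 -m jog '[{"rot":[0,0,0],"travel":[-0.02,0,0],"jaw":0.1},{"rot":[0,0,0],"travel":[-0.04,0,0],"jaw":0.1},{"rot":[0,0,0],"travel":[-0.08,0,0],"jaw":0.1},{"rot":[0,0,0],"travel":[-0.1,0,0],"jaw":0.1},{"rot":[0,0,0],"travel":[-0.1,0,0],"jaw":0.1},{"rot":[0,0,0],"travel":[0,0,0],"jaw":0.1}]'
python3 st.py
python3 - <<'E'
from h import *
s=ctrl.get_image("side");t=ctrl.get_image("top")
a=cv2.resize(s[150:250,265:365,::-1],(400,400),interpolation=2);b=cv2.resize(t[176:276,262:362,::-1],(400,400),interpolation=2)
cv2.imwrite("pics/c1.png",np.hstack([a,b]));cv2.imwrite("pics/side_c1.png",s[:,:,::-1])
E
```

```text
time: 22.05
position: [0.5984, 0.0381, 0.1885]
tool_rot: [0.861, 1.394, -0.861]
ft_force: [0.2, -0.5, 0.8]
grip_width: 0.448
t 22.05 p [0.5984 0.0381 0.1885] F [ 0.17 -0.49  0.77] M [-0.023 -0.099  0.007] w 39.0 jaw ang 0.464 down [-0. -0. -1.] q [ 0.52  0.3  -0.76  1.57  0.21  1.35  0.2 ]
time: 22.65
position: [0.6008, 0.0391, 0.2966]
tool_rot: [0.864, 1.386, -0.856]
ft_force: [0.6, -0.4, 0.2]
grip_width: 0.451
t 22.65 p [0.6008 0.0391 0.2966] F [ 0.63 -0.43  0.23] M [ 0.011 -0.193  0.009] w 39.3 jaw ang 0.464 down [ 0.009  0.    -1.   ] q [ 0.52  0.26 -0.77  1.4   0.18  1.54  0.22]
```

View pics/c1.png

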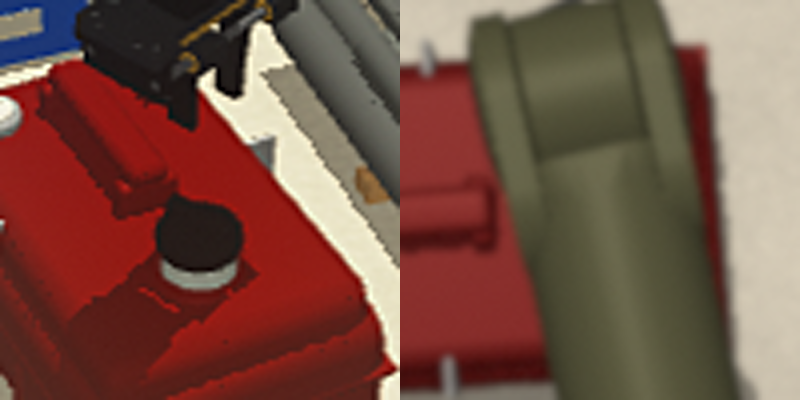

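The cap sits level and low on the neck, at crop (200,235). I'll move the arm aside to check from the top.

```bash
python3 -m jog '[{"rot":[0,0,0],"travel":[0,-0.06,0.12],"jaw":0.1},{"rot":[0,0,0],"travel":[0,-0.06,0.12],"jaw":0.1},{"rot":[0,0,0],"travel":[0,-0.06,0.12],"jaw":0.1},{"rot":[0,0,0],"travel":[0,-0.06,0.12],"jaw":0.1},{"rot":[0,0,0],"travel":[0,-0.06,0.12],"jaw":0.1},{"rot":[0,0,0],"travel":[0,-0.06,0.12],"jaw":0.1},{"rot":[0,0,0],"travel":[0,-0.06,0.12],"jaw":0.1},{"rot":[0,0,0],"travel":[0,0,0],"jaw":0.1}]'
python3 st.py
python3 - <<'E'
from h import *
s=ctrl.get_image("side");t=ctrl.get_image("top")
a=cv2.resize(s[185:235,290:340,::-1],(400,400),interpolation=2);b=cv2.resize(t[201:251,287:337,::-1],(400,400),interpolation=2)
cv2.imwrite("pics/c2.png",cv2.convertScaleAbs(np.hstack([a,b]),alpha=2.5));cv2.imwrite("pics/side_c2.png",s[:,:,::-1])
for z in(.209,.2195): print(z,proj("side",[.5988,.0385,z]),proj("top",[.5988,.0385,z]))
E
```

```text
time: 23.55
position: [0.5962, -0.2525, 0.2882]
tool_rot: [0.866, 1.392, -0.873]
ft_force: [-0.3, -1.1, 1.0]
grip_width: 0.444
t 23.55 p [ 0.5962 -0.2525  0.2882] F [-0.33 -1.11  1.04] M [-0.05  -0.124 -0.003] w 38.7 jaw ang 0.453 down [-0.004 -0.003 -1.   ] q [ 0.82  0.35 -0.62  1.29  0.21  1.57  0.67]
0.209 [314.55207703 206.91610563] [311.04598083 224.88360439]
0.2195 [314.63038392 204.20952878] [310.9739844  224.49690422]
```

View pics/c2.png

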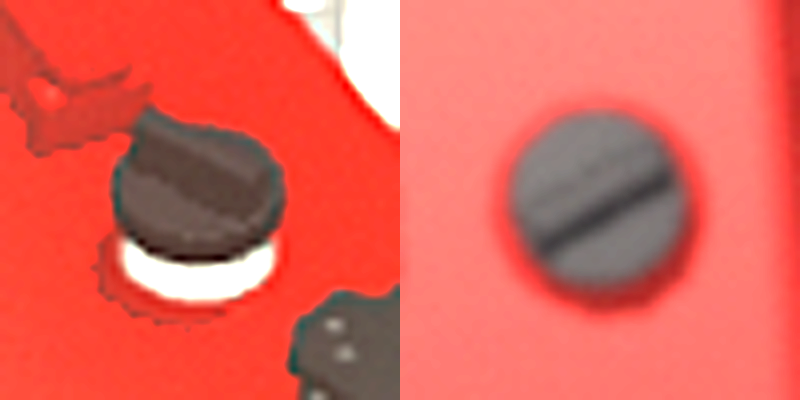

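View pics/side_c2.png

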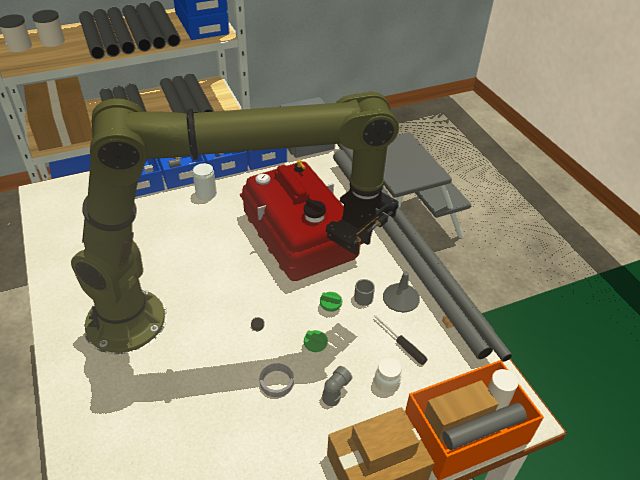

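The top view shows the bar at about −1.09 rad. Adding one click (0.39) puts the lugs at −0.70, against the stop's expected −0.64, so one click fits; zero or two do not. In the full side view the bystanders stand where they did and the gripper is clear of everything. Handing in.

```bash
python3 -c "
from bench import ctrl
print(ctrl.close_job())"
```

```text
the job is handed in; nothing more can be done
None
```

The black ratchet cap is on the tank's filler neck, tightened to its first click and let go. The job was handed in at about 24 s, and `close_job` gave no verdict.

**How it went:**
- **Grasp:** My first grasp closed above the bar and moved nothing, because the fingertips sat about 20 mm higher than the reported TCP. The second grasp, taken lower, held.
- **Fit:** I set the lugs on the flange at about 6 N and turned slowly clockwise. The cap dropped 10.5 mm to its home height, exactly as given.
- **Click:** I turned it clockwise 1.34 rad. The torque rose to about 0.25 N m and fell to nothing, and I stopped just as the second rise began.

**Last checks:**
- The cap sits level on the neck.
- The bar's final angle fits one click; zero or two do not fit.
- The other things look unmoved in the side view, and the gripper is clear of everything.

**What disagreed:** single torque readings were noisy, about ±0.05 N m, and lower than expected just after the stop. The click count therefore rests on the angles and on an average of six torque readings taken while holding still.

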